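# Drive the grinder cartridge out of a pepper mill

## Robot

A 6-joint arm with a two-finger parallel gripper is mounted at the origin on a cart in front of the work surface, level with it; the furniture and walls round the work are solid. World frame = base frame: x ahead of the robot, y to its left, z up, the work surface at z = 0. Lengths are in mm, angles in rad, forces in N, time in s.
With the tool pointing down it reaches from about 300 to 825 mm from the base axis. Payload 5.4 kg.
Tool frame: the origin (TCP) lies midway between the tips of the shut fingers; the grasp point (between the pads) lies 19 mm behind it; z points along the fingers, y is the line along which they close (so a half turn about z gives the same grasp; the last joint's range is limited). The gripper opens to 92 mm and grips with 3 to 60 N. Pads are 20 mm wide; open, the fingers measure 128 mm over their backs; the gripper's body (75 mm by 189 mm) begins 69 mm behind the grasp point.
Start: joints at [-1.497, 0.158, 1.597, -0, 1.386, -0.21], TCP at [160.98, -551.989, 190.901] pointing down, gripper open.
Joint ranges: [-2.91, 2.91], [-0.94, 2.29], [0.18, 2.7], [-1.29, 4.43], [0.17, 2.64], [-3, 3]. Speed limits (rad/s): [2.57, 2.57, 3.14, 3.14, 3.14, 3.14].

## Interface

Orientations are given as a rotation vector (axis times angle).
In Python, from bench import get_obs, get_image, finish_job gives the robot as it stands.
- The arm moves only by the tool send_rows, never from a script. Its argument "series" is text: rows parted by semicolons, each of 7 numbers parted by spaces: the shift along the tool's x, y, z in m, then the turn, a rotation vector about the tool's x, y, z in rad, then the finger opening in m, from 0 to 0.0919. In form: tx ty tz wx wy wz gripper; .... A call has 1 to 20 rows; each row is the pose to reach, as a shift and turn from the pose commanded when the call began, along the tool's axes at that moment; what a row does not reach only later rows make up. A row lasts 1/12 s, in which the tool goes at most 41.7 mm and 7.16 degrees, less where a joint would pass 70% of its speed; a pose out of reach is approached as far as the arm can. A call with a gripper value outside its range is refused whole. The fingers move at their own pace and stop on an object; "squeeze" is the grip in N (left out, the last holds). Time passes only in rows, so rows that repeat a pose let the fingers close. It gives the time, the measured TCP pose, the force, the opening and the grip force at its end, in the units of the state.
- get_obs(): the state, without advancing time (a new reading comes with each control period).
- get_image(name): name is "side" or "top" or "wrist"; returns a dict with "color" (480x640x3 uint8, blue, green, red), "K" (3x3 intrinsics, pixels), "distortion" ([k1, k2, p1, p2, k3] as OpenCV has them; the pictures are not rectified), "world_from_camera" (4x4, takes a point from camera to world coordinates); the wrist camera has in their place "T_tool_cam" (4x4, takes a point from camera to tool coordinates, whose origin is the TCP and whose axes are the flange's). Camera axes: x right, y up, looking along -z (the intrinsics and any distortion apply to the point x, -y, -z); pixel columns grow to the right and rows downward; lengths in mm; the calibration is good to about 2 mm. A picture is of the moment at which its call begins: read the wrist's pose just before it. There is no depth.
- finish_job(): hands the job in; it is judged then, once.
The state is a dict: "time": time; "q": joint angles; "qd": joint speeds; "joint_efforts": joint torques, N m; "tcp_pos": TCP position; "eef_rot": TCP orientation; "ft_force": force on the tool from outside, world axes, zero at the start; "torque": the same for the moment, N m; "opening": finger opening in mm; "finger_force": force on a finger pad.
Only numpy, scipy, OpenCV 4.12 (cv2) and the standard library are available. Lean on these libraries where they do the work, as an engineer would, in place of code of your own. Each camera call takes 0.05 s, during which the arm holds its last target. There are 200 camera calls.

## Task

Take the push rod from its rack, find the bore of the pepper mill barrel standing on the knock-out stand, and gently press the grinder cartridge down out of the barrel until it rests on the catch tray; press only with the rod, never hard enough to chip anything. Then stand the rod back in the rack's hole, all the way down, and let go; leave the other things where they are.

Things in the scene. Friction and masses are not known exactly. Their poses are not given: they have to be found in the camera images.
- stand: Fixed wooden knock-out stand, base 100 x 140 mm (local x, y), origin at the centre of its underside, z up; four steel posts 55 mm high at local (+-41, +-60) mm. On its deck stands a dark turned-wood pepper mill barrel, 49 to 58 mm across, without its head. Barrel and cartridge chip if the rod presses on them, down or sideways, with more than 25 N.
- stand_rim (a point): Point above the stand's centre at the height of the barrel's flat open rim, 105 mm up. The barrel's vertical bore (20 mm across, 22 at its mouth) lies on the stand's line x = 0 but, unmeasured, up to 14 mm either way along the stand's y: look, or feel for the mouth with the rod.
- stand_deck (a point): Centre of the deck's top, 45 mm up, as built. The barrel stands here in a slot along the stand's y and slides along it only if pushed with over 12 N. The deck is sprung: it sinks under load, about 1 N to start, then 2.5 N per mm, to a hard stop after 8 mm (about 21 N), barrel and cartridge with it.
- cartridge (a joint): Grinder cartridge, a plug 19 mm across, 20 long, tight in the bottom of the bore. Value: m driven down; 0 = flush with the barrel's foot, its top 40 mm below the rim; 0.021 = out, on the metal tray under the deck (hard stop, top 61 mm below the rim). Starts at 0 to 0.005. Needs 7 N plus 0.4 N per 10 mm/s; stays where left; reached only down the bore.
- rod: Push rod, loose: origin at the centre of its flat lower end, z up along it. Steel shaft 16 mm across, 83 mm long, lower edge bevelled 2 mm; a 24 mm collar from 83 to 87 mm; above it a wooden handle 24 mm (local x) by 34 mm (local y) by 40 mm high, from 87 to 127 mm. It weighs 0.1 to 0.21 kg. At the start it stands upright in the rack.
- rod_grip (a point): Centre of the rod's handle, 107 mm above its lower end; axes as the rod's: grip across local x (24 mm).
- rod_tip (a point): Centre of the rod's flat lower end.
- rack: Plain wooden block fixed to the worktop, 64 x 64 x 50 mm, origin at the centre of its underside; one vertical round hole in the middle of its top, 19 mm across, 45 mm deep (its floor 5 mm above the worktop), with a 2 mm chamfer.
- rack_hole0 (a point): Centre of the mouth of the rack's hole, 50 mm above the worktop.
- teaspoon: steel teaspoon lying on the worktop, 137 x 30 x 12 mm; a bystander, origin at the centre of its underside.
- matchbox: matchbox lying flat, 37 x 56 x 16 mm; a bystander, origin at the centre of its underside.
- salt_shaker: standing salt shaker, 44 x 44 x 90 mm; a bystander, origin at the centre of its underside.
- tumbler: standing small drinking glass, 50 x 50 x 58 mm; a bystander, origin at the centre of its underside.
- mug: standing small dark mug with a handle, 61 x 84 x 54 mm; a bystander, origin at the centre of its underside.
- opener: bottle opener with black handle lying flat, 174 x 41 x 20 mm; a bystander, origin at the centre of its underside.
Not all that is in view belongs to the job. What is shaped like the rod but purple is not meant. Leave any purple look-alike of the rack alone.

How it is judged (in metres and radians):
On the way, in this order (a step that is already met when the one before it is completed fails the run):
1. the rod is lifted clear of the rack (z of rod_tip in the frame of rack above 0.055 m), for 0.1 s.
2. the cartridge is driven out onto the catch tray (value of joint cartridge above 0.019 m), for 0.2 s.
At the end, for the whole second after the job is handed in: The cartridge has been driven at least 19 of its 21 mm, onto the tray; the rod stands in the rack's hole with its lower end within 7 mm of the hole's floor and 6 mm of its axis, tilted less than 0.12 rad, at rest and let go (value of joint cartridge above 0.019 m and z of rod_tip in the frame of rack below 0.012 m and horizontal distance between rod_tip and rack_hole0 below 0.006 m and angle between rod's own z axis and vertical below 0.12 rad and linear speed of rod below 0.02 m/s and contact force between rod and the fingers below 0.1 N); the robot touches nothing.
It fails at once if the rod presses on the barrel, cartridge or stand with more than 25 N (contact force between rod and stand above 25 N).
It fails at once if the gripper or arm presses on the stand (only the rod may) (contact force between any of the fingers, the arm and stand above 3 N).
It fails at once if a bystander is moved more than 20 mm (distance of any of teaspoon, matchbox, salt_shaker, tumbler, mug, opener from where it was at the start of the episode above 0.02 m).
It also fails if it takes over 70 s, if anything falls off the work surface, if the arm or the gripper's body presses on something with over 40 N, if the wrist force passes 120 N, or if a joint passes its speed limit or range.

## Working session

There is one attempt and no reset: what is moved stays moved. The work goes in short steps, Python scripts to look and compute and a tool call to move; the robot and the scene stay as the last step left them, time stands still between calls to the robot, and variables do not carry over. Pictures are saved under pics/ and viewed, at most 10 in all, crops included, and the job is handed in when it is done.

Besides the shell and the picture viewer there is one more tool, called after ">>>" as name(argument=value, ...), one argument or row to a line, values as JSON. send_rows: Moves the arm, as the interface text tells. Its arguments: {"type":"object","properties":{"series":{"type":"string"},"squeeze":{"type":"number"}},"required":["series"]}

```bash
mkdir -p pics
python3 - <<'E'
from bench import *
import cv2, numpy as np
o=get_obs();print(o)
for n in("top","side"):
    im=get_image(n);cv2.imwrite(f"pics/{n}0.png",im["color"]);print(n,im["K"],im["distortion"],im["world_from_camera"])
E
```

```text
{'time': 0.0, 'q': array([-1.49706734e+00,  1.59046268e-01,  1.59821679e+00, -5.48856109e-07,
        1.38622657e+00, -2.10094851e-01]), 'qd': array([ 6.81178880e-04, -1.23365455e-05,  9.65714720e-04,  3.64026608e-04,
       -1.50944544e-04, -4.80320339e-04]), 'joint_efforts': array([ 9.66587213e-04, -3.85570943e+01, -3.22105765e+01,  7.03744311e-02,
        3.80943425e-02, -1.38883552e-04]), 'tcp_pos': array([ 160.94792328, -551.31193309,  189.9282804 ]), 'eef_rot': array([-3.10813784e+00, -4.44066998e-01, -2.02044489e-04]), 'ft_force': array([ 0.69487157, -0.77495208,  0.2569836 ]), 'torque': array([-0.01096501,  0.01974375, -0.03456489]), 'finger_force': 0.0, 'opening': 92.03130390653614}
top [[602.69891705   0.         318.19288136]
 [  0.         602.69891705 240.77679414]
 [  0.           0.           1.        ]] [-0.07585566  0.          0.          0.          0.        ] [[ 1.31095508e-02  9.96064064e-01 -8.76613921e-02  3.97656173e+02]
 [-9.99903363e-01  1.34645644e-02  3.45973136e-03 -4.41186959e+01]
 [ 4.62643654e-03  8.76075653e-02  9.96144322e-01  1.52284252e+03]
 [ 0.00000000e+00  0.00000000e+00  0.00000000e+00  1.00000000e+00]]
side [[438.58038897   0.         320.0364299 ]
 [  0.         438.58038897 236.88321091]
 [  0.           0.           1.        ]] [-0.07116043  0.          0.          0.          0.        ] [[-9.03856757e-01  2.50722272e-01 -3.46671754e-01  1.80274424e+02]
 [-4.27833056e-01 -5.32248598e-01  7.30527416e-01  7.21153367e+02]
 [-1.35606176e-03  8.08609777e-01  5.88343768e-01  6.92496771e+02]
 [ 0.00000000e+00  0.00000000e+00  0.00000000e+00  1.00000000e+00]]
```

View pics/top0.png

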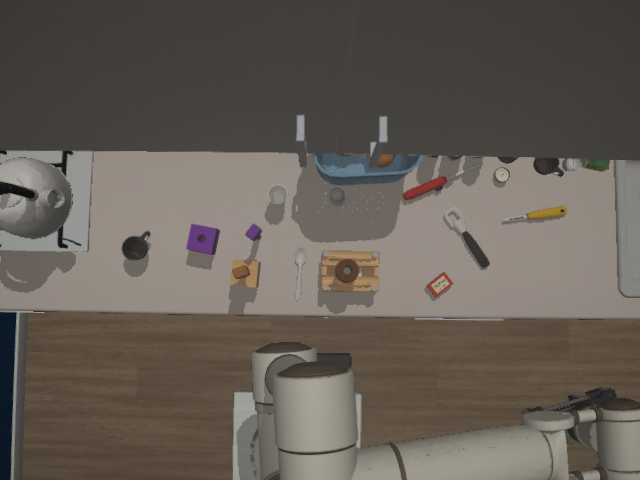

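View pics/side0.png

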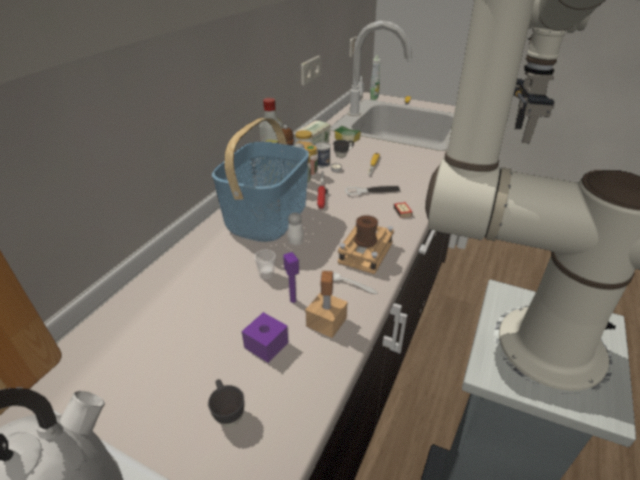

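The top view shows the wooden rack at (245,273) with the rod handle at (240,271). The stand is at (350,271), with the dark bore at about (347,270). Purple look-alikes are at (203,239) and (253,232). The side view has the rack at (327,313) and the barrel at (367,232). Next I'll enlarge both and measure.

```bash
cat > h.py <<'E'
import numpy as np, cv2
from bench import *
def ray(im,uv,W=None):
    W=im["world_from_camera"] if W is None else W
    p=cv2.undistortPoints(np.array([[uv]],float),im["K"],np.array(im["distortion"]))[0,0]
    d=W[:3,:3]@np.array([p[0],-p[1],-1]);return W[:3,3],d
def onz(im,uv,z,W=None):
    c,d=ray(im,uv,W);return (c+d*(z-c[2])/d[2]).round(1)
def proj(im,P,W=None):
    W=im["world_from_camera"] if W is None else W
    p=(np.array(P,float)-W[:3,3])@W[:3,:3];p=p*[1,-1,-1]
    return cv2.projectPoints(p.reshape(1,1,3),np.zeros(3),np.zeros(3),im["K"],np.array(im["distortion"]))[0].ravel().round(1)
def wristW(im,o):
    T=np.eye(4);T[:3,:3]=cv2.Rodrigues(o["eef_rot"])[0];T[:3,3]=o["tcp_pos"];return T@im["T_tool_cam"]
E
python3 - <<'E'
from h import *
t=get_image("top")["color"];s=get_image("side")["color"]
a=cv2.resize(t[240:300,220:390],(765,270),interpolation=cv2.INTER_CUBIC)
b=cv2.resize(s[200:340,290:410],(270,315),interpolation=cv2.INTER_CUBIC)
b=cv2.copyMakeBorder(b,0,0,0,495,cv2.BORDER_CONSTANT)
cv2.imwrite("pics/c.png",np.vstack([a,b]))
im=get_image("top")
for n,uv,z in [("rackTop",(245,273),50),("handle",(240,271),132),("stand",(350,271),45),("bore",(347,270),105)]: print(n,onz(im,uv,z))
E
```

```text
rackTop [445.8 128.6  50. ]
handle [447.6 130.6 132. ]
stand [ 454.4 -128.2   45. ]
bore [ 454.3 -117.7  105. ]
```

View pics/c.png

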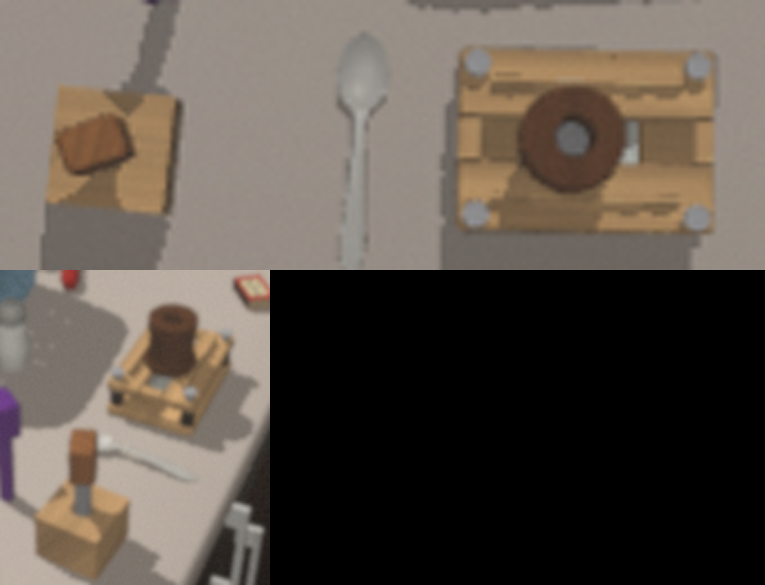

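```bash
cat >> h.py <<'E'
from scipy.spatial.transform import Rotation as Ro
def rel(P,yaw):
    "shift/turn in tool axes from measured pose to TCP P, tool down with tool-x at yaw"
    o=get_obs();R=Ro.from_rotvec(o["eef_rot"])
    c,s=np.cos(yaw),np.sin(yaw);T=Ro.from_matrix(np.array([[c,s,0],[s,-c,0],[0,0,-1]]))
    print("shift m",(R.inv().apply(np.array(P)-o["tcp_pos"])/1000).round(4),"turn",(R.inv()*T).as_rotvec().round(4))
E
python3 - <<'E'
from h import *
im=get_image("top")
f=lambda x,y:(220+x/4.5-.4,240+y/4.5-.4)
for n,uv,z in [("rack",(114.5,150),50),("handle",(94,144),132),("h1",(65,152),132),("h2",(125,135),132),("post",(477,62),55),("post",(698,66),55),("post",(475,213),55),("post",(697,216),55),("bore",(572,139),105)]: print(n,onz(im,f(*uv),z))
s=get_image("side")
print("side handle top px",proj(s,[446,129,132]),"bore",proj(s,[454,-119,105]))
rel((447,129,260),1.85)
print(get_image("wrist")["T_tool_cam"].round(2))
E
```

```text
rack [446.  128.5  50. ]
handle [446.2 129.5 132. ]
h1 [441.9 144.3 132. ]
h2 [451.1 113.6 132. ]
post [496.2 -67.7  55. ]
post [ 495.6 -187.7   55. ]
post [414.5 -67.6  55. ]
post [ 414.4 -187.6   55. ]
bore [ 453.2 -117.1  105. ]
side handle top px [327.2 273.5] bore [366.9 219.9]
shift m [ 0.4652 -0.5735 -0.069 ] turn [-3.0000e-04 -4.0000e-04 -1.5662e+00]
[[   0.      0.97    0.25   71.76]
 [   1.     -0.     -0.      1.29]
 [  -0.      0.25   -0.97 -192.82]
 [   0.      0.      0.      1.  ]]
```

>>> send_rows(
  series="0.465 -0.574 -0.07 0 0 -1.566 0.08;0.465 -0.574 -0.07 0 0 -1.566 0.08;0.465 -0.574 -0.07 0 0 -1.566 0.08;0.465 -0.574 -0.07 0 0 -1.566 0.08;0.465 -0.574 -0.07 0 0 -1.566 0.08;0.465 -0.574 -0.07 0 0 -1.566 0.08;0.465 -0.574 -0.07 0 0 -1.566 0.08;0.465 -0.574 -0.07 0 0 -1.566 0.08;0.465 -0.574 -0.07 0 0 -1.566 0.08;0.465 -0.574 -0.07 0 0 -1.566 0.08;0.465 -0.574 -0.07 0 0 -1.566 0.08;0.465 -0.574 -0.07 0 0 -1.566 0.08;0.465 -0.574 -0.07 0 0 -1.566 0.08;0.465 -0.574 -0.07 0 0 -1.566 0.08;0.465 -0.574 -0.07 0 0 -1.566 0.08;0.465 -0.574 -0.07 0 0 -1.566 0.08;0.465 -0.574 -0.07 0 0 -1.566 0.08;0.465 -0.574 -0.07 0 0 -1.566 0.08;0.465 -0.574 -0.07 0 0 -1.566 0.08;0.465 -0.574 -0.07 0 0 -1.566 0.08",
)

```text
time: 2.07
tcp_pos: [446.7, 130.6, 260.8]
eef_rot: [-1.886, -2.512, 0.001]
ft_force: [0.4, -0.7, -0.9]
opening: 80.1
finger_force: 0.0
```

Run:
```python
from h import *
o=get_obs();im=get_image("wrist");cv2.imwrite("pics/w1.png",im["color"]);W=wristW(im,o)
print(o["time"],o["tcp_pos"],o["q"],o["ft_force"],proj(im,(446,129,132),W),proj(im,(446,129,50),W))
rel((446,129.2,260),1.861)
```

```text
2.0667 [446.68262749 130.55348239 260.83778494] [ 2.39806063e-02 -1.73376321e-01  1.78971215e+00 -2.74276818e-04
  1.52573228e+00 -2.58555123e-01] [ 0.39257642 -0.66569824 -0.85463271] [315.3 230.8] [315.6 215.7]
shift m [-0.0001 -0.0005  0.0007] turn [-0.0007  0.0003 -0.0098]
```

View pics/w1.png

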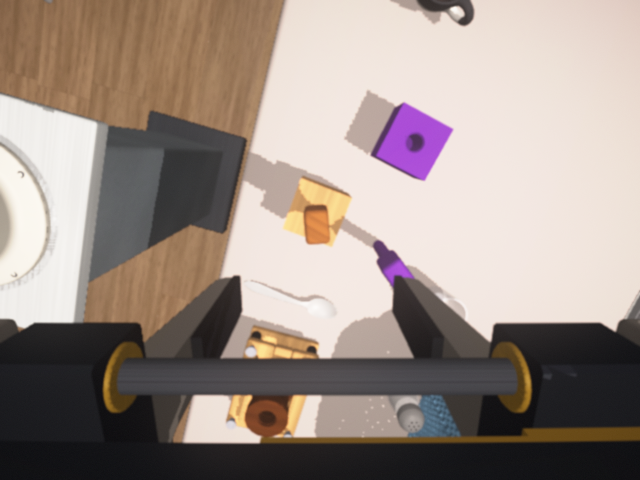

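The wrist view shows the handle at (317,225) between the open fingers, with the rack behind it at (320,210) and the spoon, stand and purple items clear. I'll refine the handle's yaw and position from a mask.

Run:
```python
from h import *
o=get_obs();im=get_image("wrist");W=wristW(im,o)
def hull(cx,cy,yaw):
    u=np.array([np.cos(yaw),np.sin(yaw),0]);v=np.array([-u[1],u[0],0])
    return np.array([proj(im,np.array([cx,cy,z])+a*17*u+b*12*v,W) for z in(92,132) for a,b in((-1,-1),(-1,1),(1,1),(1,-1))],np.float32)
h=cv2.cvtColor(im["color"],cv2.COLOR_BGR2HSV);roi=h[190:260,280:350]
m=((roi[...,0]<14)&(roi[...,1]>150)).astype(np.uint8)
c=max(cv2.findContours(m,0,2)[0],key=cv2.contourArea)+[280,190]
print("seen",cv2.minAreaRect(c),cv2.boundingRect(c),cv2.contourArea(c))
for y in(1.76,1.861,1.95):
    g=hull(446,129,y);print(y,cv2.minAreaRect(g),cv2.boundingRect(g),"top",g[4:].round().tolist())
print(cv2.approxPolyDP(c,2.5,True).reshape(-1,2).tolist())
# top view yaw
t=get_image("top");h=cv2.cvtColor(t["color"],cv2.COLOR_BGR2HSV);roi=h[262:284,230:254];print(roi[10,3:20:2].tolist())
```

```text
seen ((316.96685791015625, 225.00222778320312), (33.126461029052734, 23.08209228515625), 86.18592071533203) (305, 208, 25, 34) 684.0
1.76 ((316.2823791503906, 226.43959045410156), (25.603485107421875, 41.310340881347656), 5.0694451332092285) (301, 204, 30, 45) top [[327.0, 248.0], [302.0, 246.0], [305.0, 211.0], [330.0, 213.0]]
1.861 ((315.8723449707031, 226.4069366455078), (41.28737258911133, 25.600557327270508), 89.3097152709961) (302, 205, 27, 43) top [[328.0, 247.0], [304.0, 247.0], [303.0, 212.0], [328.0, 212.0]]
1.95 ((315.4326171875, 226.46096801757812), (41.212806701660156, 25.522375106811523), 84.68010711669922) (301, 204, 30, 45) top [[330.0, 246.0], [305.0, 248.0], [301.0, 213.0], [327.0, 211.0]]
[[324, 208], [308, 209], [305, 213], [309, 241], [326, 241], [329, 238], [327, 210]]
[[21, 25, 141], [24, 26, 140], [20, 27, 112], [14, 48, 69], [18, 47, 65], [9, 43, 60], [12, 45, 57], [15, 60, 60], [15, 106, 111]]
```

Run:
```python
from h import *
rel((447,129.4,93),1.90)
```

```text
shift m [0.0009 0.0009 0.1678] turn [-0.0004  0.0003 -0.0514]
```

>>> send_rows(
  series="0.001 0.001 0.04 0 0 -0.05 0.08;0.001 0.001 0.08 0 0 -0.05 0.08;0.001 0.001 0.12 0 0 -0.05 0.08;0.001 0.001 0.15 0 0 -0.05 0.07;0.001 0.001 0.168 0 0 -0.05 0.06;0.001 0.001 0.168 0 0 -0.05 0.05;0.001 0.001 0.168 0 0 -0.05 0.045;0.001 0.001 0.168 0 0 -0.05 0.038",
  squeeze=50,
)

```text
time: 2.88
tcp_pos: [448.7, 129.8, 94.7]
eef_rot: [1.828, 2.552, 0.003]
ft_force: [0.8, 0.1, 0.4]
opening: 48.9
finger_force: 0.0
```

Run:
```python
from h import *
rel((447,129.4,93),1.90);print(get_obs()["tcp_pos"])
o=get_obs();im=get_image("wrist");cv2.imwrite("pics/w2.png",im["color"][140:480])
```

```text
shift m [ 0.0002 -0.0017  0.0017] turn [ 0.0028  0.0009 -0.0016]
[448.69782759 129.79703516  94.70662291]
```

View pics/w2.png

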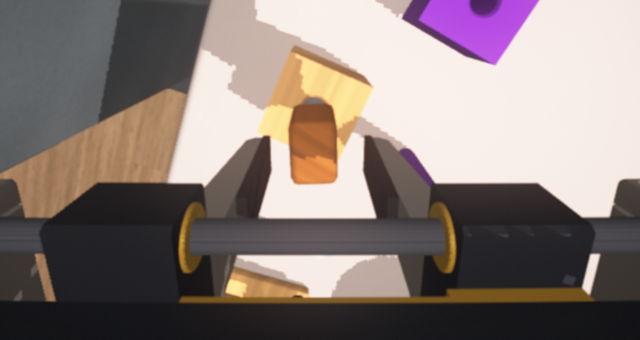

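The wrist view shows the handle (290–337) square between the pads, with its centre about 2 mm left of the fingers' centre (317). That agrees with the measured −1.7 mm, so I'll correct and close.

>>> send_rows(
  series="0 -0.0017 0.001 0 0 0 0.04;0 -0.0017 0.001 0 0 0 0.03;0 -0.0017 0.001 0 0 0 0.022;0 -0.0017 0.001 0 0 0 0.015;0 -0.0017 0.001 0 0 0 0.01;0 -0.0017 0.001 0 0 0 0.01;0 -0.0017 0.001 0 0 0 0.01",
  squeeze=50,
)

```text
time: 3.52
tcp_pos: [446.3, 130.0, 92.5]
eef_rot: [1.827, 2.555, 0.001]
ft_force: [-0.4, 0.4, 3.8]
opening: 23.7
finger_force: 49.9
```

Run:
```python
from h import *
o=get_obs();print(o["tcp_pos"],o["eef_rot"],o["torque"]); rel((447,129.4,160),1.90)
```

```text
[446.26899052 129.97344891  92.497     ] [1.82700989e+00 2.55458972e+00 9.78658437e-04] [-0.07108916  0.02811251  0.00438586]
shift m [-0.0008  0.0006 -0.0675] turn [ 0.001   0.0004 -0.0001]
```

>>> send_rows(
  series="0 0 -0.005 0 0 0 0.01;0 0 -0.015 0 0 0 0.01;0 0 -0.03 0 0 0 0.01;0 0 -0.055 0 0 0 0.01;0 0 -0.08 0 0 0 0.01;0 0 -0.105 0 0 0 0.01;0 0 -0.125 0 0 0 0.01;0 0 -0.13 0 0 0 0.01;0 0 -0.13 0 0 0 0.01;0 0 -0.13 0 0 0 0.01",
)

```text
time: 4.35
tcp_pos: [445.1, 129.9, 220.9]
eef_rot: [-1.827, -2.554, 0.002]
ft_force: [-0.7, -0.2, -3.2]
opening: 23.3
finger_force: 49.9
```

Run:
```python
from h import *
o=get_obs();print(o["tcp_pos"],o["eef_rot"],o["ft_force"]); rel((454.5,-117.3,222),1.90)
s=get_image("side")
# rod axis in side: project expected tip
P=o["tcp_pos"];print(proj(s,P-[0,0,87.5]),proj(s,P-[0,0,5]))
c=s["color"][180:340,250:410];cv2.imwrite("pics/s1.png",cv2.resize(c,(600,600),interpolation=cv2.INTER_CUBIC))
```

```text
[445.06786203 129.92548789 220.90721423] [-1.82688294e+00 -2.55417378e+00  1.54819886e-03] [-0.72837462 -0.15880736 -3.15201835]
shift m [-0.237  -0.071  -0.0011] turn [-0.0016 -0.0005 -0.0002]
[327.4 273.4] [327.8 239.2]
```

View pics/s1.png

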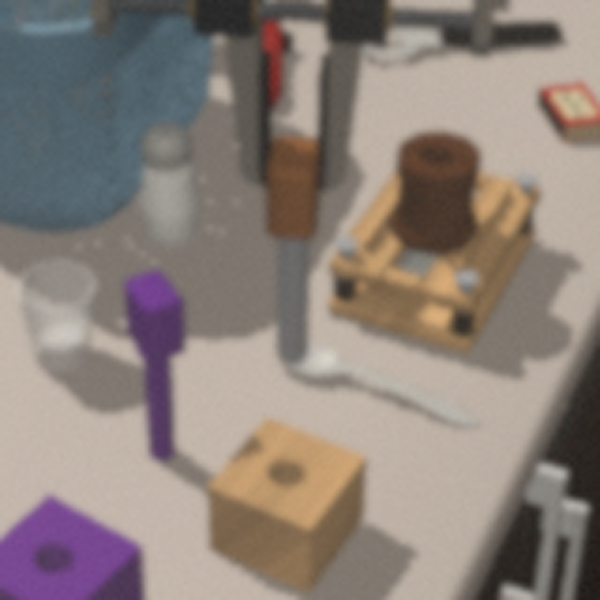

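The side view shows the rod hanging upright in the fingers, tip at about (328,277) as predicted. The empty rack hole is at (327,306) and the barrel mouth at (367,221).

Run:
```python
from h import *
s=get_image("side")
print("bore",onz(s,(250+438/3.75-.4,180+155/3.75-.4),105),"hole",onz(s,(250+288/3.75-.4,180+472/3.75-.4),50))
# barrel rim hue mask in top
t=get_image("top");h=cv2.cvtColor(t["color"],cv2.COLOR_BGR2HSV)
r=h[250:292,325:370];m=((r[...,2]<95)&(r[...,1]>90)&((r[...,0]<10)|(r[...,0]>170))).astype(np.uint8)
c=max(cv2.findContours(m,0,1)[0],key=cv2.contourArea);e=cv2.minEnclosingCircle(c);print(e,cv2.contourArea(c))
print(onz(t,(325+e[0][0],250+e[0][1]),105))
# rack hole in top: dark spot
g=cv2.cvtColor(t["color"],cv2.COLOR_BGR2GRAY)[262:284,232:258];print("rod/arm visible",g[::3,::3])
```

```text
bore [ 453.7 -114.5  105. ] hole [444.7 134.1  50. ]
((22.0, 31.0), 9.999999747378752e-05) 0.0
[ 428.5 -118.   105. ]
rod/arm visible [[162 163 162  67  66  61  58 131 130]
 [157 156 155  65  64  58  63 134 133]
 [151 152 149  76  62  58  71 137 137]
 [145 142 142  72  60  54  79 132 131]
 [136 134 134  79  60  53 128 133 130]
 [122 126 126  89  56  55 134 133 124]
 [106 114 115  88  50  55 137 138 125]
 [ 94 102 102  87  52  58 113 137 109]]
```

>>> send_rows(
  series="-0.03 -0.009 -0.001 0 0 0 0.01;-0.065 -0.02 -0.001 0 0 0 0.01;-0.1 -0.03 -0.001 0 0 0 0.01;-0.135 -0.041 -0.001 0 0 0 0.01;-0.17 -0.051 -0.001 0 0 0 0.01;-0.2 -0.06 -0.001 0 0 0 0.01;-0.22 -0.066 -0.001 0 0 0 0.01;-0.232 -0.07 -0.001 0 0 0 0.01;-0.237 -0.071 -0.001 0 0 0 0.01;-0.237 -0.071 -0.001 0 0 0 0.01;-0.237 -0.071 -0.001 0 0 0 0.01",
)

```text
time: 5.42
tcp_pos: [455.0, -116.3, 222.5]
eef_rot: [-1.826, -2.555, -0.001]
ft_force: [-0.5, 0.6, -1.2]
opening: 23.7
finger_force: 49.9
```

Run:
```python
from h import *
o=get_obs();P=o["tcp_pos"];print(P,o["ft_force"]); rel((454.3,-117.2,205),1.90)
s=get_image("side");im=get_image("wrist");W=wristW(im,o)
print("side tip",proj(s,P-[0,0,87.5]),"bore",proj(s,(454.3,-117.2,105)))
print("wrist tip",proj(im,P-[0,0,87.5],W),"bore",proj(im,(454.3,-117.2,105),W))
a=cv2.resize(s["color"][170:270,320:420],(480,480),interpolation=cv2.INTER_CUBIC)
b=cv2.resize(im["color"][100:340,240:400],(320,480))
cv2.imwrite("pics/b.png",np.hstack([a,b]))
```

```text
[ 454.98580879 -116.25527811  222.46265456] [-0.48804786  0.61110779 -1.17636829]
shift m [-0.0007 -0.0009  0.0175] turn [-0.0003 -0.0013  0.0004]
side tip [366.9 209.9] bore [366.6 220.3]
wrist tip [316.5 240.2] bore [315.5 233. ]
```

View pics/b.png

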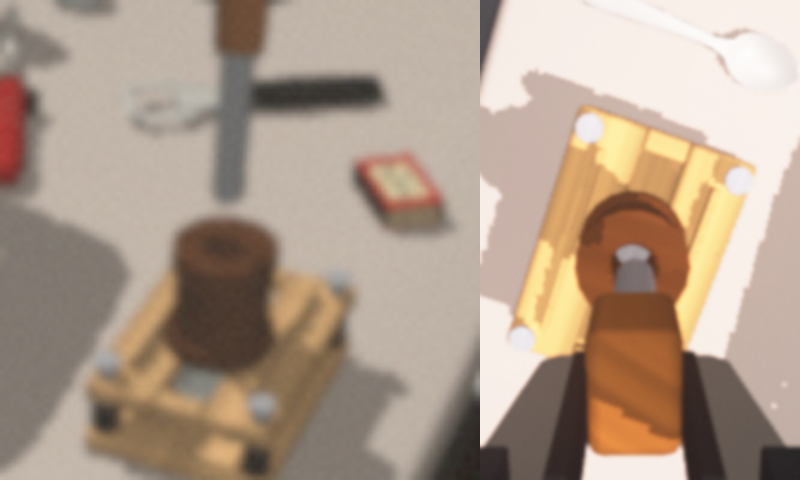

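The side and wrist views show the rod above the mouth, with mouth and shaft aligned: wrist bore x≈317, y≈233 as predicted. I'll descend gently; the deck's spring limits any rim contact.

>>> send_rows(
  series="-0.0007 -0.0004 0.008 0 0 0 0.01;-0.0007 -0.0004 0.018 0 0 0 0.01;-0.0007 -0.0004 0.026 0 0 0 0.01;-0.0007 -0.0004 0.03 0 0 0 0.01;-0.0007 -0.0004 0.032 0 0 0 0.01;-0.0007 -0.0004 0.034 0 0 0 0.01;-0.0007 -0.0004 0.035 0 0 0 0.01;-0.0007 -0.0004 0.035 0 0 0 0.01",
)

```text
time: 6.18
tcp_pos: [455.0, -118.1, 187.9]
eef_rot: [1.828, 2.555, 0.0]
ft_force: [-1.0, 0.3, -2.3]
opening: 23.3
finger_force: 49.9
```

>>> send_rows(
  series="0 0 0.003 0 0 0 0.01;0 0 0.006 0 0 0 0.01;0 0 0.009 0 0 0 0.01;0 0 0.012 0 0 0 0.01;0 0 0.015 0 0 0 0.01;0 0 0.018 0 0 0 0.01;0 0 0.021 0 0 0 0.01;0 0 0.024 0 0 0 0.01;0 0 0.027 0 0 0 0.01;0 0 0.027 0 0 0 0.01",
)

```text
time: 7.02
tcp_pos: [454.6, -117.9, 160.1]
eef_rot: [-1.827, -2.554, 0.0]
ft_force: [0.1, -0.3, -2.2]
opening: 23.6
finger_force: 49.9
```

Run:
```python
from h import *
o=get_obs();print(o["tcp_pos"],o["ft_force"],o["torque"])
```

```text
[ 454.56580647 -117.87178679  160.11664263] [ 0.14341168 -0.26734416 -2.18440797] [-0.14950062 -0.11270088 -0.01459155]
```

>>> send_rows(
  series="0 0 0.0015 0 0 0 0.01;0 0 0.003 0 0 0 0.01;0 0 0.0045 0 0 0 0.01;0 0 0.006 0 0 0 0.01;0 0 0.007 0 0 0 0.01;0 0 0.008 0 0 0 0.01;0 0 0.009 0 0 0 0.01;0 0 0.01 0 0 0 0.01;0 0 0.011 0 0 0 0.01;0 0 0.012 0 0 0 0.01;0 0 0.013 0 0 0 0.01;0 0 0.014 0 0 0 0.01;0 0 0.015 0 0 0 0.01;0 0 0.016 0 0 0 0.01;0 0 0.017 0 0 0 0.01;0 0 0.018 0 0 0 0.01;0 0 0.019 0 0 0 0.01;0 0 0.02 0 0 0 0.01",
)

```text
time: 8.52
tcp_pos: [455.4, -118.4, 141.7]
eef_rot: [1.827, 2.554, -0.0]
ft_force: [-2.0, 0.2, 4.9]
opening: 23.2
finger_force: 49.9
```

>>> send_rows(
  series="0 0 0.001 0 0 0 0.01;0 0 0.002 0 0 0 0.01;0 0 0.003 0 0 0 0.01;0 0 0.004 0 0 0 0.01;0 0 0.005 0 0 0 0.01;0 0 0.006 0 0 0 0.01;0 0 0.007 0 0 0 0.01;0 0 0.008 0 0 0 0.01;0 0 0.009 0 0 0 0.01;0 0 0.01 0 0 0 0.01",
)

```text
time: 9.35
tcp_pos: [455.4, -118.4, 131.7]
eef_rot: [1.827, 2.554, -0.0]
ft_force: [-1.8, -0.2, 5.6]
opening: 23.4
finger_force: 49.9
```

>>> send_rows(
  series="0 0 0.001 0 0 0 0.01;0 0 0.002 0 0 0 0.01;0 0 0.003 0 0 0 0.01;0 0 0.0035 0 0 0 0.01;0 0 0.0035 0 0 0 0.01",
)

```text
time: 9.77
tcp_pos: [455.4, -118.5, 128.5]
eef_rot: [1.827, 2.554, -0.0]
ft_force: [-2.4, 0.0, 7.8]
opening: 23.4
finger_force: 49.9
```

>>> send_rows(
  series="0 0 0.0005 0 0 0 0.01;0 0 0.001 0 0 0 0.01;0 0 0.0013 0 0 0 0.01;0 0 0.0013 0 0 0 0.01;0 0 0.0013 0 0 0 0.01",
)

```text
time: 10.18
tcp_pos: [455.6, -118.6, 127.6]
eef_rot: [1.826, 2.554, -0.0]
ft_force: [-2.1, 0.5, 9.5]
opening: 23.6
finger_force: 49.9
```

The static net force is about 11.7 N. That gives a sink of about 4.3 mm and a tip at about 40 mm, which is exactly the tray stop. I'll withdraw.

>>> send_rows(
  series="0 0 -0.003 0 0 0 0.01;0 0 -0.01 0 0 0 0.01;0 0 -0.02 0 0 0 0.01;0 0 -0.035 0 0 0 0.01;0 0 -0.05 0 0 0 0.01;0 0 -0.065 0 0 0 0.01;0 0 -0.08 0 0 0 0.01;0 0 -0.092 0 0 0 0.01;0 0 -0.096 0 0 0 0.01;0 0 -0.096 0 0 0 0.01;0 0 -0.096 0 0 0 0.01",
)

```text
time: 11.1
tcp_pos: [454.8, -118.0, 221.6]
eef_rot: [-1.827, -2.555, 0.0]
ft_force: [-0.1, 0.5, -1.2]
opening: 23.5
finger_force: 49.9
```

Run:
```python
from h import *
o=get_obs();P=o["tcp_pos"];print(P,o["ft_force"],o["torque"]); rel((446.3,129.8,222),1.90)
s=get_image("side");im=get_image("wrist")
print("side tip",proj(s,P-[0,0,87.5]))
a=cv2.resize(s["color"][170:270,320:420],(480,480),interpolation=cv2.INTER_CUBIC)
b=cv2.resize(im["color"][100:340,240:400],(320,480))
cv2.imwrite("pics/b2.png",np.hstack([a,b]))
```

```text
[ 454.76125378 -117.97625324  221.61495666] [-0.14731452  0.49759452 -1.19576949] [-0.04834433 -0.11462199  0.00789495]
shift m [ 0.2372  0.072  -0.0003] turn [-0.0004 -0.0005 -0.0002]
side tip [367.2 209.9]
```

View pics/b2.png

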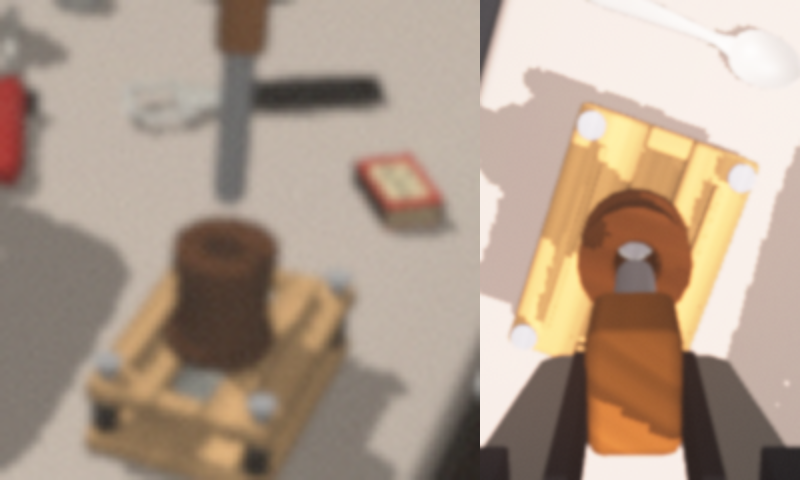

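The barrel hasn't moved and the rod sits upright and unslipped in the grip (side tip about (368,211)). Back to the rack.

>>> send_rows(
  series="0.03 0.009 0 0 0 0 0.01;0.065 0.02 0 0 0 0 0.01;0.1 0.03 0 0 0 0 0.01;0.135 0.041 0 0 0 0 0.01;0.17 0.052 0 0 0 0 0.01;0.2 0.061 0 0 0 0 0.01;0.22 0.067 0 0 0 0 0.01;0.232 0.071 0 0 0 0 0.01;0.237 0.072 0 0 0 0 0.01;0.237 0.072 0 0 0 0 0.01;0.237 0.072 0 0 0 0 0.01;0.237 0.072 0 0 0 0 0.01",
)

```text
time: 12.2
tcp_pos: [446.5, 128.6, 221.8]
eef_rot: [-1.829, -2.554, 0.001]
ft_force: [-0.0, -0.1, -1.8]
opening: 23.5
finger_force: 49.9
```

Run:
```python
from h import *
for i in range(3):
    o=get_obs();P=o["tcp_pos"];print(P,o["ft_force"]);im=get_image("wrist")
W=wristW(im,o)
print("tip",proj(im,P-[0,0,87.5],W),"hole",proj(im,(446.3,129.5,50),W));rel((446.3,129.8,145),1.9)
cv2.imwrite("pics/b3.png",cv2.resize(im["color"][130:310,220:420],(667,600)))
```

```text
[446.50238303 128.56360252 221.79108216] [-0.00752214 -0.1067574  -1.75004492]
[446.59443917 128.52392958 221.91474288] [ 0.13580906 -0.15432082 -2.31848809]
[446.64150927 128.57242979 222.00302969] [ 0.42169152  0.99570556 -2.81090533]
tip [316.5 240. ] hole [316.5 219.9]
shift m [0.0012 0.     0.077 ] turn [-0.0001  0.0001 -0.0016]
```

View pics/b3.png

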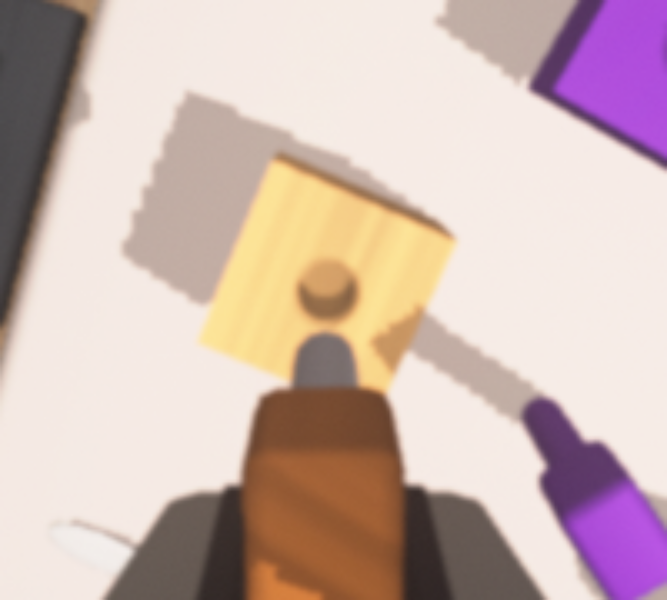

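The wrist view shows the rack hole at about (318,217) and the shaft at x≈317.5, aligned across the grip; the hole is about 2 mm further along tool x. I'll lower to just above the hole and then insert, watching the force.

>>> send_rows(
  series="0.0022 0.0004 0.015 0 0 0 0.01;0.0022 0.0004 0.035 0 0 0 0.01;0.0022 0.0004 0.055 0 0 0 0.01;0.0022 0.0004 0.07 0 0 0 0.01;0.0022 0.0004 0.078 0 0 0 0.01;0.0022 0.0004 0.082 0 0 0 0.01;0.0022 0.0004 0.085 0 0 0 0.01;0.0022 0.0004 0.087 0 0 0 0.01;0.0022 0.0004 0.087 0 0 0 0.01",
)

```text
time: 13.1
tcp_pos: [446.7, 131.6, 135.6]
eef_rot: [1.827, 2.554, 0.001]
ft_force: [0.7, 0.3, -2.3]
opening: 23.6
finger_force: 49.9
```

>>> send_rows(
  series="0 0 0.002 0 0 0 0.01;0 0 0.004 0 0 0 0.01;0 0 0.006 0 0 0 0.01;0 0 0.008 0 0 0 0.01;0 0 0.01 0 0 0 0.01;0 0 0.01 0 0 0 0.01",
)

```text
time: 13.6
tcp_pos: [445.9, 131.7, 124.6]
eef_rot: [-1.827, -2.555, 0.001]
ft_force: [0.6, 0.6, -2.0]
opening: 23.5
finger_force: 49.9
```

In the hole with no contact force; continuing down.

>>> send_rows(
  series="0 0 0.003 0 0 0 0.01;0 0 0.006 0 0 0 0.01;0 0 0.009 0 0 0 0.01;0 0 0.012 0 0 0 0.01;0 0 0.015 0 0 0 0.01;0 0 0.018 0 0 0 0.01;0 0 0.021 0 0 0 0.01;0 0 0.024 0 0 0 0.01;0 0 0.026 0 0 0 0.01;0 0 0.028 0 0 0 0.01;0 0 0.03 0 0 0 0.01;0 0 0.03 0 0 0 0.01",
)

```text
time: 14.6
tcp_pos: [446.0, 131.7, 94.7]
eef_rot: [-1.828, -2.555, 0.0]
ft_force: [0.1, -1.2, -2.3]
opening: 23.6
finger_force: 49.9
```

Run:
```python
from h import *
o=get_obs();print(o["tcp_pos"],o["ft_force"],o["torque"])
```

```text
[446.00411472 131.65994162  94.67221877] [ 0.13666774 -1.18707719 -2.25060843] [-0.23449053 -0.11618153  0.02147367]
```

>>> send_rows(
  series="0 0 0.001 0 0 0 0.01;0 0 0.0018 0 0 0 0.01;0 0 0.0018 0 0 0 0.01;0 0 0.0018 0 0 0 0.03;0 0 0.0018 0 0 0 0.04;0 0 0.0018 0 0 0 0.055;0 0 0.0018 0 0 0 0.07;0 0 0.0018 0 0 0 0.07;0 0 0.0018 0 0 0 0.07",
)

```text
time: 15.35
tcp_pos: [446.3, 131.7, 93.4]
eef_rot: [1.828, 2.555, 0.0]
ft_force: [-0.3, -0.2, -0.3]
opening: 61.4
finger_force: 0.0
```

>>> send_rows(
  series="0 0 -0.01 0 0 0 0.07;0 0 -0.03 0 0 0 0.07;0 0 -0.06 0 0 0 0.07;0 0 -0.09 0 0 0 0.07;0 0 -0.125 0 0 0 0.07;0 0 -0.16 0 0 0 0.07;0 0 -0.168 0 0 0 0.07;0 0 -0.168 0 0 0 0.07",
)

```text
time: 16.02
tcp_pos: [448.2, 131.8, 265.5]
eef_rot: [1.824, 2.55, 0.007]
ft_force: [1.1, -0.2, 0.6]
opening: 69.9
finger_force: 0.0
```

Run:
```python
from h import *
o=get_obs();print(o["tcp_pos"],o["finger_force"],o["opening"])
s=get_image("side");im=get_image("wrist")
a=cv2.resize(s["color"][240:360,270:390],(400,400),interpolation=cv2.INTER_CUBIC)
b=cv2.resize(im["color"][130:290,240:400],(400,400))
cv2.imwrite("pics/e.png",np.hstack([a,b]))
```

```text
[448.21708658 131.79643522 265.49686908] 0.0 69.93992443754581
```

View pics/e.png

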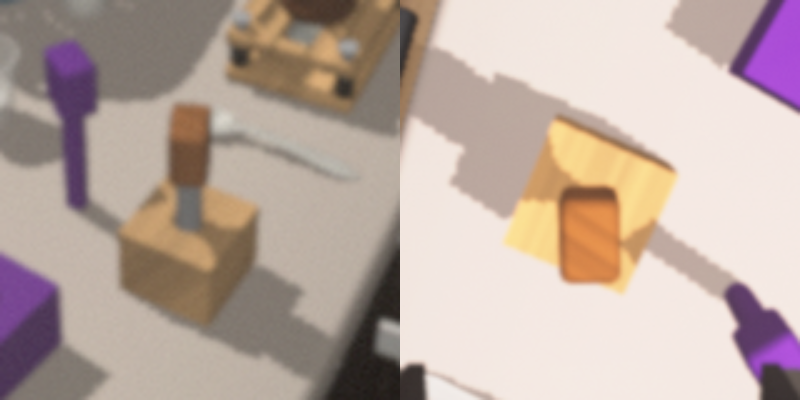

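The rod stands upright in the wooden rack at its original height (side handle top at about (327,273), as at the start), and the gripper is clear of it. Handing in.

```bash
python3 -c "
from bench import *
print(finish_job())"
```

```text
the job is handed in; nothing more can be done
None
```

I pressed the cartridge out of the barrel and onto the catch tray at about 12 N by the wrist sensor, and stood the rod back in the rack and let it go. I then handed the job in at about 16 s; no verdict came back.

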